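Put the ammonite into the dust case through its sprung flap

ROBOT

A 7-joint arm with a two-finger parallel gripper is mounted at the origin on the work surface. World frame = base frame: x ahead of the robot, y to its left, z up, the work surface at z = 0. Lengths are in mm, angles in rad, forces in N, time in s.
With the tool pointing down it reaches from about 350 to 900 mm from the base axis. Payload 8.1 kg.
Tool frame: the origin (TCP) lies midway between the tips of the shut fingers; the grasp point (between the pads) lies 19 mm behind it; x points along the fingers, y is the direction in which the jaws open and shut, and the axes are right-handed (so a half turn about x gives the same grasp; the last joint's range is limited). The gripper opens to 85 mm and grips with 20 to 120 N. Pads are 22 mm wide; open, the fingers measure 114 mm over their backs; the gripper's body (76 mm by 85 mm) begins 54 mm behind the grasp point. The pads swing forward as they close: fully open they stand 13 mm farther back than shut.
Start: joints at [1.141, 0.434, 0.025, 1.573, -0.012, 1.134, -0.075], TCP at [200.61, -591.943, 231.323] pointing down, gripper open.
Joint ranges: [-2.62, 2.62], [-0.44, 2.09], [-1.27, 1.32], [0.08, 2.57], [-1.32, 4.46], [0.12, 2], [-2.74, 2.74]. Speed limits (rad/s): [2.22, 2.22, 3.01, 3.01, 3.14, 3.14, 3.14].

INTERFACE

Orientations are given as a rotation vector (axis times angle).
In Python, from rig import arm gives the robot as it stands. Calls block until the motion is done:
- arm.move_ptp(position, orientation): joint-space move of the TCP to a pose.
- arm.line_to(position, speed=150, orientation=None): straight line of the TCP; orientation=None keeps the orientation; speed is the mean speed in mm/s.
- arm.set_joints(angles): joint-space move.
- arm.let_go() and arm.close_gripper(squeeze=None): open the fingers fully, or close them until they stop; squeeze is the grip in N (None keeps the last).
- arm.sleep(seconds).
- arm.ik(position, orientation): joint angles nearest the present ones, or None.
- arm.snapshot(name): name is "scene" or "top" or "wrist"; returns a dict with "color" (480x640x3 uint8, blue, green, red), "fx", "fy", "cx", "cy" (pixels), "R" (3x3) and "t" (3): a world point X has camera coordinates R X + t. Camera axes: x right, y down, z forward; pixel columns grow to the right and rows downward; lengths in mm; the calibration is good to about 2 mm. A picture is of the moment at which its call begins. There is no depth.
A pose or a line that the arm cannot do raises arm.MotionError and nothing moves.
- arm.job_done(): hands the job in, once; it reports no verdict.
Readings, each from a call of its own:
- arm.read_clock(): time.
- arm.read_joints(): joint angles.
- arm.read_joint_vel(): joint speeds.
- arm.read_joint_torque(): joint torques, N m.
- arm.read_eef_pos(): TCP position.
- arm.read_eef_rot(): TCP orientation.
- arm.read_ft_force(): force on the tool from outside, world axes, zero at the start.
- arm.read_torque(): the same for the moment, N m.
- arm.read_width(): finger opening in mm.
Only numpy, scipy, OpenCV 4.12 (cv2) and the standard library are available. Lean on these libraries where they do the work, as an engineer would, in place of code of your own. Each camera call takes 0.05 s, during which the arm holds its last target.

TASK

Turn the quarter-turn latch knob on the clear display case clockwise to its stop to free the flap and leave it so, then push the mounted ammonite through the flap, standing upright, far enough in that the flap springs shut behind it. The wooden push block is there for the last part of the push; leave it lying on the table outside the case, and leave the other specimens, the rocks and the bottles where they are.

Things in the scene. Friction and masses are not known exactly. Their poses are not given: they have to be found in the camera images.
- case: Fixed clear acrylic case with dark edge strips, 260 mm wide, 250 deep, 115 high, with a clear roof and walls (5 mm) and one doorway, no sill. Origin: middle of the doorway on the table; x points level into the case, y to the left looking in (the latch's side), z up. Doorway: 104 mm wide (y -52 to 52), 78 high. Inside, the case is bare from x = 9 to 247 mm.
- flap (a joint): Angle of the opaque white flap that closes the doorway from inside, hinged on a level axle along its top edge 82 mm up, 78 mm tall: 0 shut, positive swung inward and up, 1.45 its limit. A light spring (0.01 to 0.04 N m) shuts it. It stays shut while the latch is locked. It must clear a thing's rear end before it can shut: the near end of the ammonite's plinth has to be about 70 mm (90 mm is ample) past the doorway.
- flap_mid (a point): Centre of the flap plate (116 x 78 mm, 5 mm thick).
- latch (a joint): Angle of the black latch knob on top of the case: 0 locked, 1.57 (a quarter turn clockwise seen from above) fully released, with stops at both ends; it stays where it is left (0.05 N m friction). It turns a steel cam inside the case that props an ear on the flap's edge; the flap is free above about 1.2.
- latch_grip (a point): Grip point of the latch knob, on its vertical axis, 37 mm above the case top (152 mm above the table): a bar 42 mm long, 14 mm thick, 32 mm tall. The bar lies along the case's x axis when locked and turns with the knob.
- ammonite_mid (a point): Centre, half-way up (34 mm), of the fossil to put away: a brown stone spiral disc, 56 mm in diameter and 24 mm thick, standing on edge on a dark wooden plinth 76 x 46 x 14 mm; 68 mm high in all, about 0.3 kg. x lies along the plinth and in the plane of the disc, y through its thickness (grasp across it; the disc's centre is 40 mm above the table), z up. Two other specimens stand on equal plinths.
- block_handle (a point): Grip point, 65 mm up, of the upright handle of the wooden push block (handle 36 mm along x, 22 mm along y, its top 85 mm up). The block is 200 mm long and 40 mm high, lying on the table, 20 mm wide, with a 60 mm wide head; about 0.12 kg, its centre of mass about 55 mm ahead of this point, so it needs a firm grip not to droop when lifted. x points along the block to its head, z up. The flat head face is 175 mm ahead of this point along x.
- block_head (a point): Centre of the push block's flat head face (60 mm wide, 40 mm high), 20 mm above its underside; axes as for the handle.
- crystal: Bystander: pale six-sided crystal point 69 mm high on a plinth like the ammonite's; origin at the centre of its underside.
- orb: Bystander: grey stone ball, 48 mm, on a plinth like the ammonite's, 66 mm high; origin at the centre of its underside.
- nodule1: Bystander: grey rounded rock 84 mm across, 50 mm high, beside the doorway; origin at the centre of its underside.
- nodule2: Bystander: buff rounded rock 72 mm across, 42 mm high, on the other side of the doorway; origin at the centre of its underside.
- water: Bystander: green bottle 66 mm across, 210 mm high; origin at the centre of its underside.
- cola: Bystander: clear bottle with a red cap, 72 mm across, 200 mm high; origin at the centre of its underside.
Things that resemble listed ones, but are neither listed nor needed, are in the scene too. What is shaped like the part that bears ammonite_mid but green is not meant. Several things look just like the part that bears block_handle: the one meant starts farthest from the robot's base.

How it is judged (in metres and radians):
On the way, in this order (a step that is already met when the one before it is completed fails the run):
1. the latch knob is turned to its stop (over 1.35 rad) with the flap still shut (value of joint latch above 1.35 rad and value of joint flap below 0.1 rad), for 0.2 s.
2. the ammonite goes in through the doorway, holding the flap open (value of joint flap above 0.35 rad and x of ammonite_mid in the frame of case between -0.03 and 0.11 m and y of ammonite_mid in the frame of case between -0.06 and 0.06 m), for 0.1 s.
At the end, for the whole second after the job is handed in: The ammonite stands upright (within 0.1 rad) and at rest inside the case, its centre over 90 mm behind the doorway; the flap is shut (under 0.06 rad); the latch is left released (over 1.35 rad); the push block lies at rest on the table, wholly in front of the doorway plane (x of ammonite_mid in the frame of case between 0.09 and 0.25 m and y of ammonite_mid in the frame of case between -0.13 and 0.13 m and angle between ammonite_mid's own z axis and vertical below 0.1 rad and height (world z) of each of ammonite_mid, block_head below 0.045 m and linear speed of each of ammonite, block below 0.02 m/s and value of joint flap below 0.06 rad and value of joint latch above 1.35 rad and x of each of block_head, block_handle in the frame of case below 0 m and height (world z) of block_handle below 0.075 m); the robot touches nothing.
It fails at once if the ammonite is tipped (over 0.5 rad) (angle between ammonite_mid's own z axis and vertical above 0.5 rad).
It fails at once if another specimen is moved over 30 mm or tipped (distance of any of crystal, orb from where it was at the start of the episode above 0.03 m or angle between any of crystal, orb's own z axis and vertical above 0.4 rad).
It fails at once if a rock by the doorway is moved over 30 mm or tipped (distance of any of nodule1, nodule2 from where it was at the start of the episode above 0.03 m or angle between any of nodule1, nodule2's own z axis and vertical above 0.4 rad).
It fails at once if a bottle is moved over 30 mm or tipped (distance of any of water, cola from where it was at the start of the episode above 0.03 m or angle between any of water, cola's own z axis and vertical above 0.4 rad).
It also fails if it takes over 72 s, if anything falls off the work surface, if the arm or the gripper's body presses on something with over 40 N, if the wrist force passes 120 N, or if a joint passes its speed limit or range.

## Working session

There is one attempt and no reset: what is moved stays moved. The work goes in short steps, each a Python script; the robot and the scene stay as the last script left them, time stands still between calls to the robot, and variables do not carry over. Pictures are saved under pics/ and viewed, and the job is handed in when it is done.

```bash
ls && mkdir -p pics
python3 - <<'E'
from rig import arm
import cv2,numpy as np
for n in ["scene","top","wrist"]:
    s=arm.snapshot(n); cv2.imwrite(f"pics/{n}0.png",s["color"])
    print(n,s["fx"],s["cx"],s["cy"],np.round(s["R"],3).tolist(),np.round(s["t"],1).tolist(), "C",np.round(-np.array(s["R"]).T@np.array(s["t"]),0))
print(arm.read_clock(),arm.read_eef_pos(),arm.read_eef_rot(),arm.read_width())
E
```

```text
pics
scene 442.9665420429582 317.7820383515312 235.4874950996718 [[0.652, 0.758, 0.005], [0.551, -0.469, -0.69], [-0.521, 0.453, -0.724]] [-416.0, -139.0, 1162.2] C [ 953. -277.  747.]
top 595.428026055902 325.82814744124914 233.70541537063988 [[-0.002, -1.0, 0.007], [-0.993, 0.001, -0.115], [0.115, -0.007, -0.993]] [118.9, 487.9, 1157.2] C [ 352.  126. 1205.]
wrist 426.0730397770761 321.12844746880114 233.79385907430148 [[0.321, -0.947, -0.001], [-0.901, -0.306, 0.308], [-0.292, -0.098, -0.952]] [-623.4, -40.5, 379.8] C [ 274. -566.  373.]
0.15 [ 200.4550225  -591.56317997  230.71647378] [ 2.04479694  0.33830622 -2.04539837] 85.24459203159671
```

View pics/scene0.png

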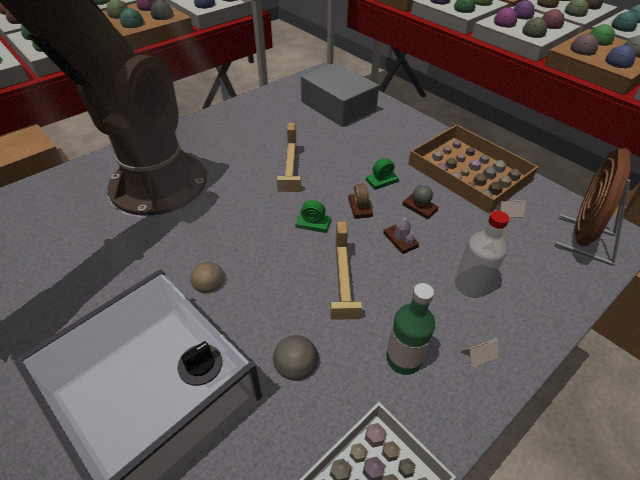

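View pics/top0.png

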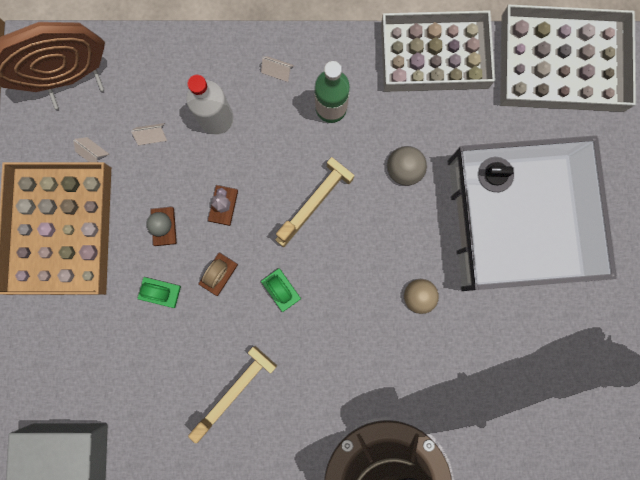

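View pics/wrist0.png

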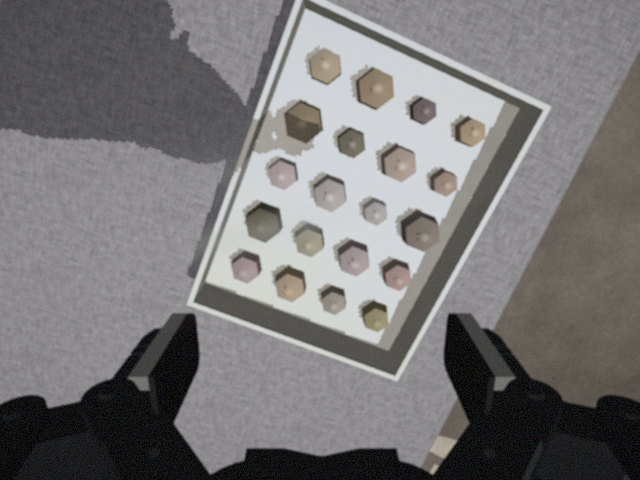

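```bash
cat > h.py <<'E'
from rig import arm
import cv2,numpy as np
from scipy.spatial.transform import Rotation as Rn
def K(s): return np.array([[s["fx"],0,s["cx"]],[0,s["fy"],s["cy"]],[0,0,1.]])
def plane(s,uv,z):
    R=np.array(s["R"]);t=np.array(s["t"]);C=-R.T@t
    uv=np.atleast_2d(np.asarray(uv,float))
    d=(np.linalg.inv(K(s))@np.c_[uv,np.ones(len(uv))].T).T@R
    k=(z-C[2])/d[:,2]
    return C+d*k[:,None]
def proj(s,X):
    X=np.atleast_2d(X);c=X@np.array(s["R"]).T+np.array(s["t"])
    return np.c_[s["fx"]*c[:,0]/c[:,2]+s["cx"],s["fy"]*c[:,1]/c[:,2]+s["cy"]]
def tri(s1,p1,s2,p2):
    A=[]
    P=[]
    for s,p in((s1,p1),(s2,p2)):
        P.append(K(s)@np.c_[np.array(s["R"]),np.array(s["t"])])
    X=cv2.triangulatePoints(P[0],P[1],np.array(p1,float).reshape(2,1),np.array(p2,float).reshape(2,1))
    return (X[:3]/X[3]).ravel()
E
python3 - <<'E'
import cv2,pickle
from h import *
S={n:arm.snapshot(n) for n in("top","scene")}
pickle.dump(S,open("s0.pkl","wb"))
t=S["top"]["color"]
a=cv2.resize(t[120:300,440:640],None,fx=4,fy=4,interpolation=cv2.INTER_CUBIC)[:600]
cv2.imwrite("pics/case_top.png",cv2.resize(t[130:280,440:640],None,fx=4,fy=4,interpolation=cv2.INTER_CUBIC))
cv2.imwrite("pics/mid_top.png",cv2.resize(t[145:305,130:343],None,fx=3.75,fy=3.75,interpolation=cv2.INTER_CUBIC))
s=S["scene"]["color"]
cv2.imwrite("pics/mid_sc.png",cv2.resize(s[140:340,260:460],None,fx=3,fy=3,interpolation=cv2.INTER_CUBIC))
cv2.imwrite("pics/case_sc.png",cv2.resize(s[255:480,0:300],None,fx=2.66,fy=2.66,interpolation=cv2.INTER_CUBIC))
E
```

```text
(no output)
```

View pics/case_top.png

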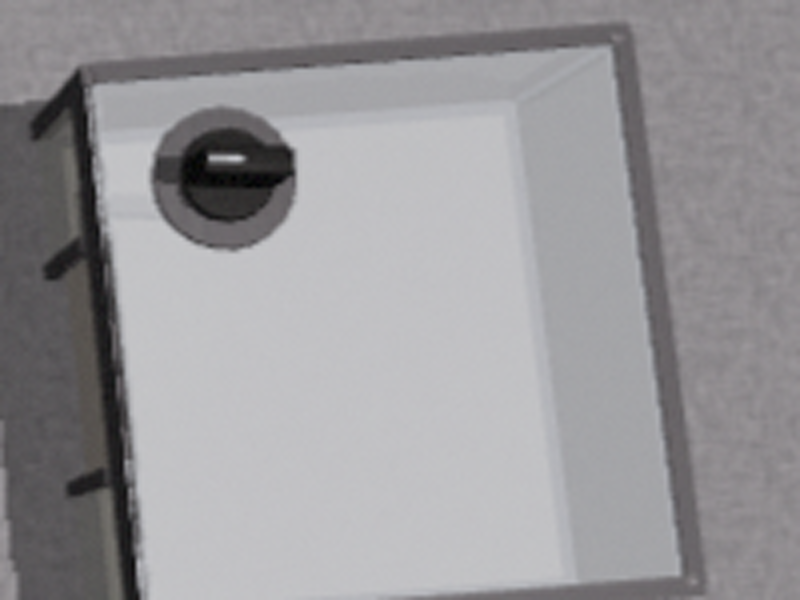

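View pics/mid_top.png

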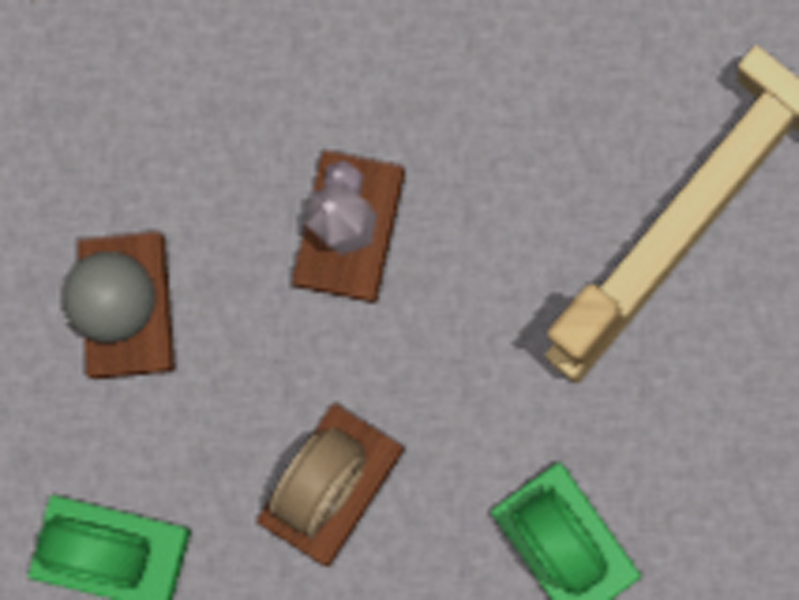

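View pics/mid_sc.png

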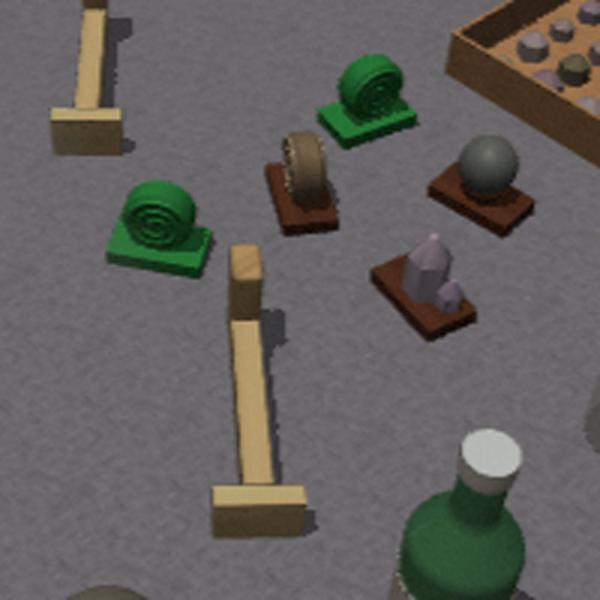

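View pics/case_sc.png

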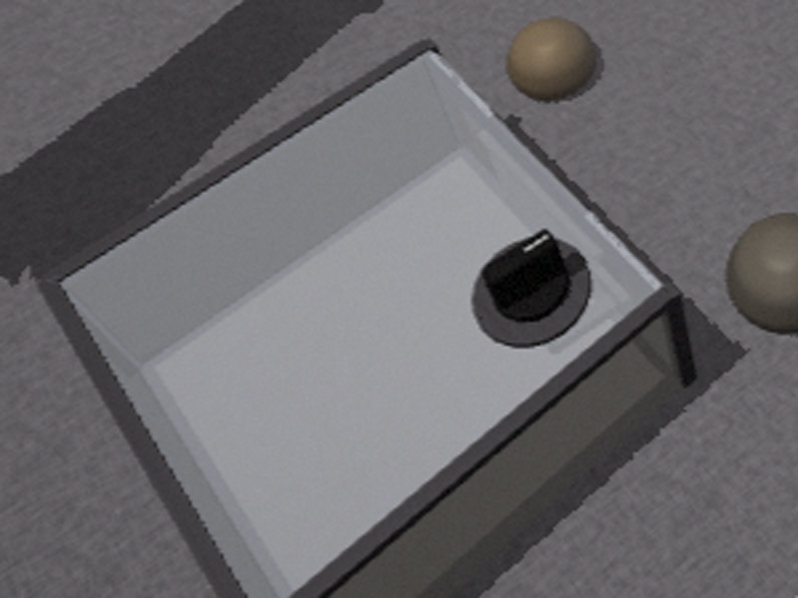

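Run:
```python
import pickle
from h import *
S=pickle.load(open("s0.pkl","rb"));s=S["top"];t=s["color"]
for n,uv in dict(FL=(460.7,147.4),BL=(596.8,136.8),BR=(615.2,277.3),FR=(470.5,288)).items(): print(n,plane(s,uv,115).round(1))
c=plane(s,[(460.7,147.4),(596.8,136.8),(615.2,277.3),(470.5,288)],115)
for i in range(4): print(np.linalg.norm(c[i]-c[(i+1)%4]).round(1),np.degrees(np.arctan2(*(c[(i+1)%4]-c[i])[1::-1])).round(2))
m=lambda p:np.array(p)/3.75+[129.6,144.6]
a=plane(s,m([(335,404),(404,449),(327,565),(258,520)]),12)
print("amm",a.round(1),a.mean(0).round(1))
for i in range(4): print(np.linalg.norm(a[i]-a[(i+1)%4]).round(1),np.degrees(np.arctan2(*(a[(i+1)%4]-a[i])[1::-1])).round(2))
cv2.imwrite("pics/blk.png",cv2.resize(t[150:255,260:365],None,fx=5.5,fy=5.5,interpolation=cv2.INTER_CUBIC))
h=cv2.cvtColor(t,cv2.COLOR_BGR2HSV)
cv2.imwrite("pics/fr.png",cv2.resize(t[130:300,400:500],None,fx=3.5,fy=3.5,interpolation=cv2.INTER_CUBIC))
```

```text
FL [[ 640.7 -134.9  115. ]]
BL [[ 661.1 -392.2  115. ]]
BR [[ 396.9 -411.6  115. ]]
FR [[ 377.8 -145.4  115. ]]
258.2 -85.48
264.9 -175.8
266.9 94.09
263.1 2.29
amm [[452.6 332.5  12. ]
 [428.4 295.3  12. ]
 [366.9 335.2  12. ]
 [390.8 372.3  12. ]] [409.7 333.8  12. ]
44.4 -122.97
73.4 147.04
44.1 57.23
73.5 -32.75
```

View pics/blk.png

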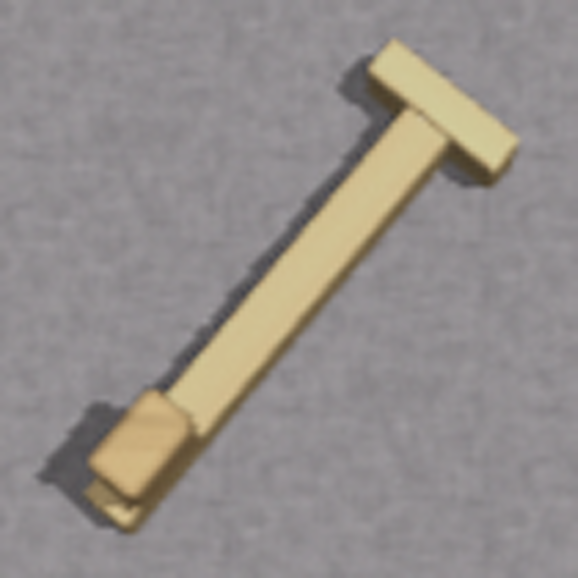

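View pics/fr.png

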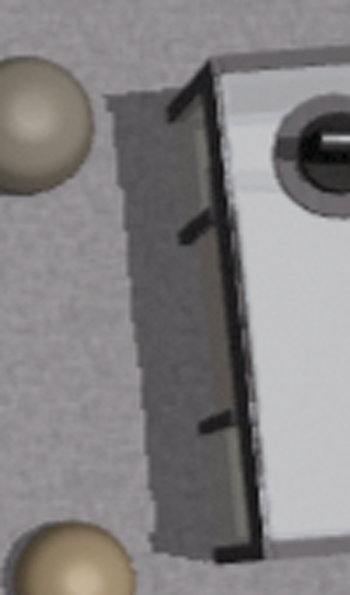

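Run:
```python
import pickle
from h import *
S=pickle.load(open("s0.pkl","rb"));s=S["top"];t=s["color"];sc=S["scene"]
c=plane(s,[(460.5,146.8),(596.8,136.8),(615.2,277.3),(474.8,288.8)],115)
print(c.round(1))
for i in range(4): print(np.linalg.norm(c[i]-c[(i+1)%4]).round(1),np.degrees(np.arctan2(*(c[(i+1)%4]-c[i])[1::-1])).round(2))
f=lambda p:np.array(p)/3.5+[399.64,129.64]
b=plane(s,f([(172,117),(183,241),(204,430),(217,557)]),0)
print("posts",b.round(1)); d=b-b[0]; print(np.linalg.norm(d,axis=1), np.degrees(np.arctan2(d[:,1],d[:,0])))
print("latch plate top",plane(s,(496.1,174.1),116), plane(s,(440-.4+226/4,130-.4+158/4),168))
q=np.array([(532,291)])/2.66+[-.3,254.7]
print("sc",plane(sc,q,116))
q=np.array([(537,243)])/2.66+[-.3,254.7]
print("sc white",plane(sc,q,168))
g=lambda p:np.array(p)/5.5+[259.6,149.6]
hd=plane(s,g([(155,390),(193,420),(135,495),(89,462)]),85);print("handle top",hd.round(1),hd.mean(0))
he=plane(s,g([(392,38),(519,140),(494,172),(368,68)]),40);print("head",he.round(1),he.mean(0))
v=he.mean(0)-hd.mean(0);print(v,np.linalg.norm(v[:2]),np.degrees(np.arctan2(v[1],v[0])))
for i in range(4): print(np.linalg.norm(he[i]-he[(i+1)%4]).round(1),np.linalg.norm(hd[i]-hd[(i+1)%4]).round(1))
# rocks / bottles by eye
for n,uv,z in [("nod1",(407,166),25),("nod2",(421,296),21),("water cap",(333,69),210),("cola cap",(198,83),200)]:
  print(n,plane(s,uv,z).round(0))
```

```text
[[ 641.9 -134.5  115. ]
 [ 661.1 -392.2  115. ]
 [ 396.9 -411.6  115. ]
 [ 376.4 -153.2  115. ]]
258.4 -85.74
264.9 -175.8
259.2 94.53
266.2 4.02
posts [[ 638.  -136.8    0. ]
 [ 563.8 -141.3    0. ]
 [ 452.5 -150.6    0. ]
 [ 379.  -156.1    0. ]]
[  0.          74.41576698 186.05219269 259.72601212] [   0.         -176.50117923 -175.74431969 -175.74229019]
latch plate top [[ 589.43650473 -199.34322466  116.        ]] [[ 587.14674201 -184.11310763  168.        ]]
sc [[ 588.42874454 -198.19452546  116.        ]]
sc white [[ 595.28741458 -187.9767161   168.        ]]
handle top [[506.8 190.6  85. ]
 [496.3 177.4  85. ]
 [470.4 197.2  85. ]
 [481.8 213.1  85. ]] [488.82045184 194.58040796  85.        ]
head [[642.1 107.7  40. ]
 [604.3  61.8  40. ]
 [592.5  70.9  40. ]
 [630.9 116.4  40. ]] [617.43252873  89.21710335  40.        ]
[ 128.61207689 -105.36330461  -45.        ] 166.26031480807762 -39.32547815443106
59.5 16.8
14.9 32.7
59.6 19.6
14.2 33.7
nod1 [[626. -47.  25.]]
nod2 [[364. -70.  21.]]
water cap [[755. 106. 210.]]
cola cap [[734. 342. 200.]]
```

```bash
cat >> h.py <<'E'
O=np.array([509.3,-148.5]);YAW=np.radians(-85.75)
cx=np.array([np.cos(YAW),np.sin(YAW)]);cy=np.array([-cx[1],cx[0]])
def case(x,y,z): return [*(O+x*cx+y*cy),z]
def incase(p): d=np.array(p[:2])-O; return d@cx,d@cy
def down(a):  # jaw direction a (rad)
    x=np.array([0,0,-1.]);y=np.array([np.cos(a),np.sin(a),0]);z=np.cross(x,y)
    return Rn.from_matrix(np.c_[x,y,z]).as_rotvec()
def jaw(): 
    m=Rn.from_rotvec(arm.read_eef_rot()).as_matrix(); return np.degrees(np.arctan2(m[1,1],m[0,1])),m[2,0]
E
python3 - <<'E'
from h import *
print(jaw(),"latch in case",incase((589,-198.8)))
def t(n,p,deg):
    for k in(0,180):
        q=arm.ik(p,down(np.radians(deg+k)));print(n,deg+k,None if q is None else np.round(q,2))
t("latch",[589,-198.8,140],4.25)
t("amm",[409.7,333.8,27],57.2)
t("ammput",case(-55,0,27),4.25)
t("blk",[488.5,195.2,46],50.6)
t("blk2",case(-285,0,48),4.25)
t("blk3",case(-80,0,48),4.25)
E
```

```text
(np.float64(-71.27927587854437), np.float64(-0.9999997759267694)) latch in case (np.float64(56.068130979077466), np.float64(75.75318269560042))
latch 4.25 [ 0.54  0.56 -0.45  1.66  0.28  0.99  0.07]
latch 184.25 [ 0.08  0.52  0.24  1.7  -0.14  0.94 -2.7 ]
amm 57.2 [-0.25  0.68 -0.76  1.96  0.67  0.77 -0.4 ]
amm 237.2 [-1.19  0.61  0.58  2.04 -0.55  0.64 -2.39]
ammput 4.25 [ 0.45  0.58 -0.5   2.01  0.45  0.65 -0.27]
ammput 184.25 [-0.64  0.85  1.14  2.1  -1.03  0.92 -1.96]
blk 50.6 [ 0.09  0.66 -0.81  1.96  0.65  0.81 -0.2 ]
blk 230.6 [-1.02  0.62  0.77  2.05 -0.66  0.73 -2.09]
blk2 4.25 [ 0.14  0.59 -0.71  2.01  0.57  0.75 -0.84]
blk2 184.25 [ 0.36  0.75 -1.07  1.99  0.85  0.93  2.05]
blk3 4.25 [ 0.42  0.55 -0.53  2.01  0.42  0.69 -0.3 ]
blk3 184.25 [-0.71  0.79  1.14  2.1  -0.96  0.91 -2.06]
```

Run:
```python
from h import *
a=np.radians(4.25)
arm.move_ptp([589,-198.8,230],down(a))
s=arm.snapshot("wrist");cv2.imwrite("pics/w1.png",s["color"])
print(arm.read_clock(),arm.read_eef_pos().round(1),jaw())
print(proj(s,[[589,-198.8,116],[589,-198.8,168]]))
q=arm.ik([589,-198.8,140],down(a)); q2=arm.ik([589,-198.8,140],down(a-np.pi/2));print(np.round(q,3),np.round(q2,3))
```

```text
2.2917 [ 588.4 -200.6  229.9] (np.float64(4.084874080853594), np.float64(-0.9999996476403203))
[[323.51602769 225.71977075]
 [324.06275636 255.21677693]]
[ 0.525  0.554 -0.424  1.661  0.263  0.984  0.085] [ 0.294  0.516 -0.079  1.682  0.048  0.945 -1.3  ]
```

View pics/w1.png

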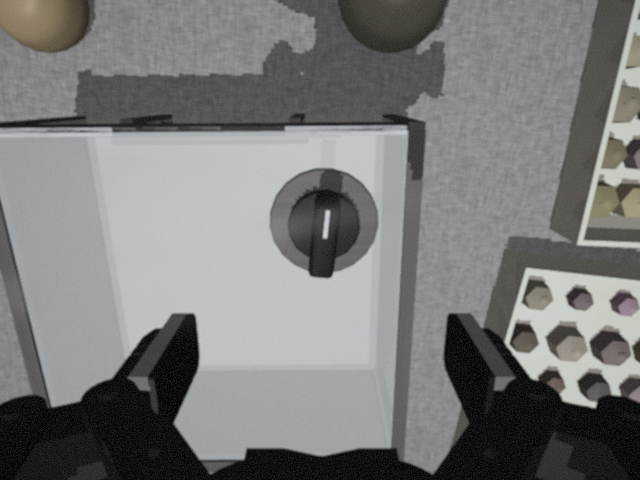

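Run:
```python
from h import *
t=cv2.imread("pics/w1.png")[150:300,250:400]
t=np.clip(t.astype(float)*2.2+15,0,255).astype(np.uint8)
cv2.imwrite("pics/w1z.png",cv2.resize(t,None,fx=4,fy=4,interpolation=cv2.INTER_CUBIC))
s=arm.snapshot("wrist");print(-np.array(s["R"]).T@s["t"])
```

```text
[ 581.95976669 -121.02602796  372.46424663]
```

View pics/w1z.png

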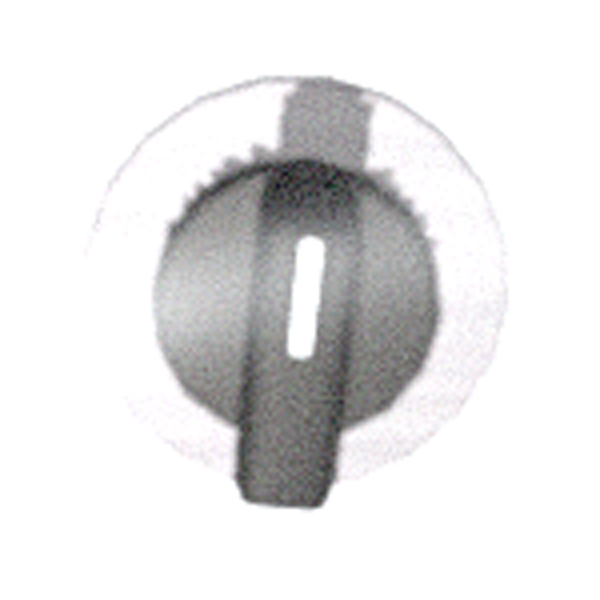

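Run:
```python
from h import *
s=arm.snapshot("wrist")
for z in (150,160,168):
    p=plane(s,[(327.5,207),(320.5,276),(324.8,224)],z);print(z,p.round(1).tolist(),np.linalg.norm(p[0]-p[1]))
print(plane(s,[(324,220.5)],116), proj(s,[[589,-198.8,136]]))
```

```text
150 [[589.6, -177.4, 150.0], [588.7, -217.9, 150.0], [588.8, -187.1, 150.0]] 40.50458872203194
160 [[589.2, -174.9, 160.0], [588.4, -213.6, 160.0], [588.5, -184.1, 160.0]] 38.68417757403718
168 [[589.0, -172.9, 168.0], [588.1, -210.1, 168.0], [588.3, -181.7, 168.0]] 37.22784865564136
[[ 589.19808623 -194.95342208  116.        ]] [[323.40507467 236.32460856]]
```

Run:
```python
from h import *
a=np.radians(4.25);P=[589,-197]
arm.line_to([*P,142],120,down(a))
print(arm.read_eef_pos().round(1),arm.read_ft_force().round(1))
arm.close_gripper(40)
print(arm.read_width(),arm.read_eef_pos().round(1),arm.read_ft_force().round(1),arm.read_torque().round(2),arm.read_clock())
cv2.imwrite("pics/w2.png",arm.snapshot("wrist")["color"])
```

```text
[ 589.6 -197.   142.7] [0.4 0.5 0.1]
12.899580369420287 [ 589.5 -197.   142.4] [1.4 0.5 2.3] [-0.06 -0.33 -0.01] 3.925
```

View pics/w2.png

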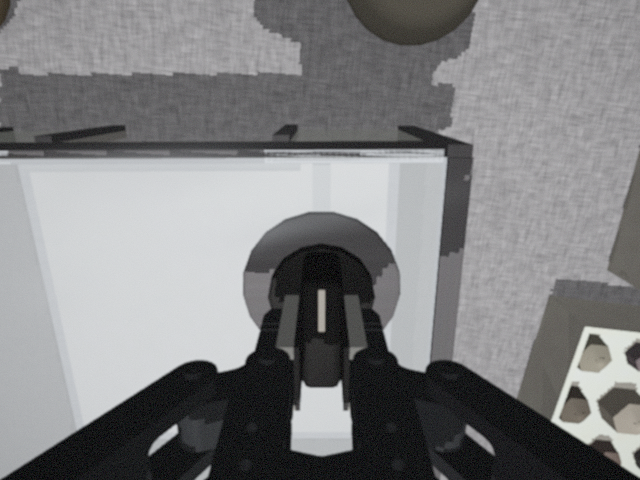

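Run:
```python
from h import *
a=np.radians(4.25);P=np.array([589,-197.])
q=np.array(arm.ik([*P,142],down(a)))
for d in (20,40,60,80,92):
    arm.move_ptp([*P,142],down(a-np.radians(d)))
    print(d,jaw()[0].round(1),arm.read_eef_pos().round(1),arm.read_ft_force().round(1),arm.read_torque().round(2),arm.read_width().round(1) if hasattr(arm.read_width(),'round') else arm.read_width(),arm.read_clock())
    if np.linalg.norm(arm.read_ft_force())>45: break
cv2.imwrite("pics/w3.png",arm.snapshot("wrist")["color"])
```

```text
20 -15.5 [ 589.3 -197.   142.3] [ 1.5 -0.2  3.9] [-0.06 -0.14 -0.03] 13.06608432950677 4.3667
40 -35.3 [ 589.1 -196.9  142.3] [0.1 0.3 6. ] [ 0.11  0.06 -0.04] 13.239198281939425 4.7583
60 -55.3 [ 589.  -196.7  142.3] [0.1 0.7 7.3] [ 0.22  0.22 -0.06] 13.039145843317655 5.15
80 -75.3 [ 588.9 -196.5  142.3] [-1.6  1.2  8.2] [ 0.45  0.32 -0.05] 12.582305200124303 5.5417
92 -87.2 [ 588.9 -196.4  142.3] [-0.7  1.7  7.9] [0.27 0.37 1.05] 12.731824127581847 5.8333
```

View pics/w3.png

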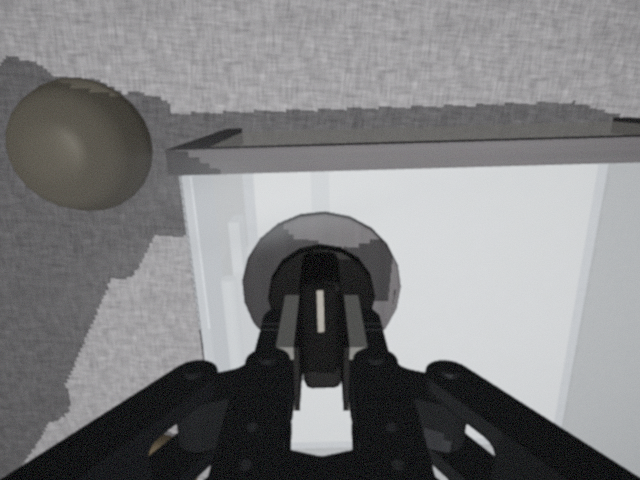

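Run:
```python
from h import *
arm.let_go()
arm.line_to([589,-196.5,230],200)
s=arm.snapshot("top");cv2.imwrite("pics/t4.png",s["color"])
arm.move_ptp([409.7,333.8,200],down(np.radians(57.2)))
s=arm.snapshot("wrist");cv2.imwrite("pics/w4.png",s["color"])
s2=arm.snapshot("top");cv2.imwrite("pics/t5.png",s2["color"])
cv2.imwrite("pics/t5c.png",cv2.resize(s2["color"][120:300,440:640],None,fx=3,fy=3,interpolation=cv2.INTER_CUBIC))
print(arm.read_eef_pos().round(1),jaw(),proj(s,[[409.7,333.8,14],[409.7,333.8,68]]),arm.read_clock())
```

```text
[410.5 333.1 199.9] (np.float64(57.071317138040776), np.float64(-0.9999999408497742)) [[321.31381249 200.4272806 ]
 [321.33284456 219.32704181]] 9.3417
```

View pics/w4.png

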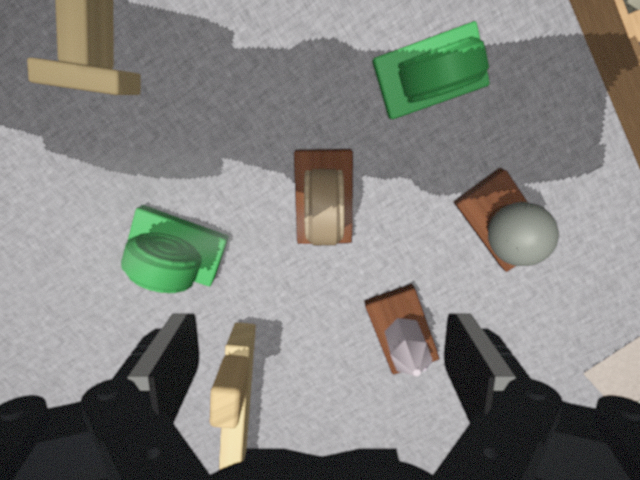

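View pics/t5c.png

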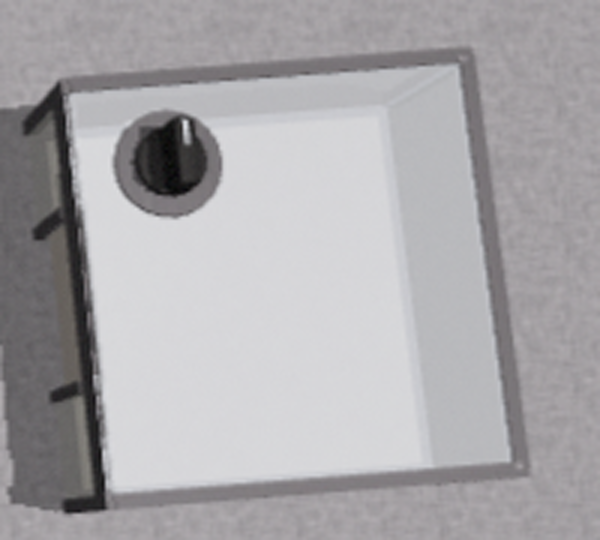

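Run:
```python
from h import *
o=down(np.radians(57.2))
arm.line_to([409.7,333.8,27],160,o)
print(arm.read_eef_pos().round(1),arm.read_ft_force().round(1))
arm.close_gripper(80)
print(arm.read_width(),arm.read_ft_force().round(1),arm.read_clock())
arm.line_to([409.7,333.8,140],150)
print(arm.read_ft_force().round(1),arm.read_width())
s=arm.snapshot("wrist");cv2.imwrite("pics/w6.png",s["color"])
print(np.round(arm.ik(case(-57,0,140),down(np.radians(4.25))),2),arm.read_clock())
```

```text
[410.1 334.3  27.8] [-0.   0.3 -0.7]
23.230082669795664 [ 0.3 -0.6  6.1] 11.1667
[-0.5 -0.3 -2.4] 23.147358478015388
[ 0.43  0.4  -0.47  1.92  0.23  0.87 -0.08] 12.1167
```

View pics/w6.png

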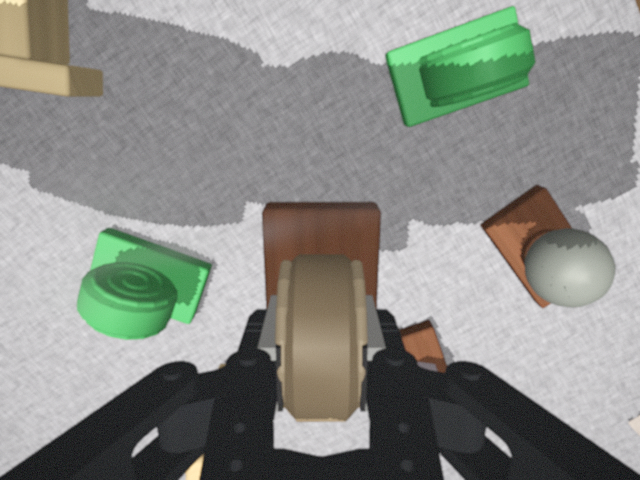

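Run:
```python
from h import *
o=down(np.radians(4.25))
arm.line_to(case(-58,0,140),200,o)
print(arm.read_eef_pos().round(1),jaw(),arm.read_clock())
arm.line_to(case(-58,0,45),150)
arm.line_to(case(-58,0,28.3),60)
print(arm.read_eef_pos().round(1),arm.read_ft_force().round(1))
arm.let_go()
arm.line_to(case(-58,0,140),180)
arm.line_to([420,120,200],250)
s=arm.snapshot("top");cv2.imwrite("pics/t7.png",s["color"]); print(arm.read_clock())
cv2.imwrite("pics/t7c.png",cv2.resize(s["color"][120:300,360:500],None,fx=3.3,fy=3.3,interpolation=cv2.INTER_CUBIC))
s=arm.snapshot("scene");cv2.imwrite("pics/s7.png",s["color"])
```

```text
[505.  -89.7 140. ] (np.float64(4.348198368513416), np.float64(-0.9999999343646229)) 14.4417
[504.8 -90.6  28. ] [ 0.1  0.2 -2.6]
18.1833
```

View pics/t7c.png

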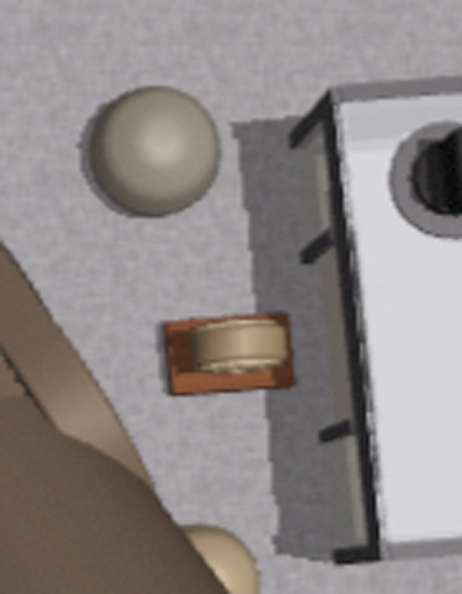

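View pics/s7.png

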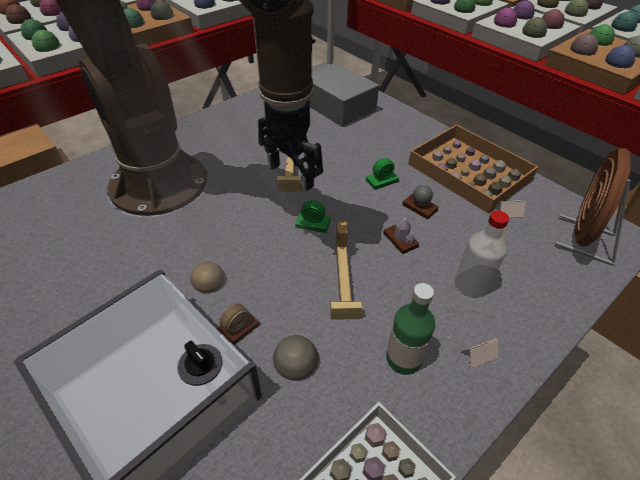

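Run:
```python
from h import *
s=arm.snapshot("top")
p=plane(s,np.array([(229.7,353),(226.5,317),(233,389),(291,348),(168.5,358)])/3.3+[359.65,119.65],12)
for q in p: print(np.round(incase(q),1),q.round(1))
print(plane(s,[(281,290)],7))
o=down(np.radians(50.6));H=[488.5,195.2]
arm.move_ptp([*H,170],o)
w=arm.snapshot("wrist");cv2.imwrite("pics/w8.png",w["color"]);print(proj(w,[[*H,85],[623.2,84.8,40]]))
print(arm.read_clock(),arm.read_eef_pos(),jaw())
```

```text
[-57.5  -1. ] [504.1 -91.2  12. ]
[-57.3  21.4] [526.4 -89.8  12. ]
[-57.6 -23.2] [481.9 -92.8  12. ]
[-19.7  -0.7] [ 507.1 -128.9   12. ]
[-95.2  -1.2] [501.  -53.6  12. ]
[[377.16329916 207.8754277    7.        ]]
[[322.6162254  244.34647281]
 [323.20325084 433.39406514]]
18.9417 [488.15595296 194.051523   169.71403654] (np.float64(50.38548419277902), np.float64(-0.9999991258158731))
```

View pics/w8.png

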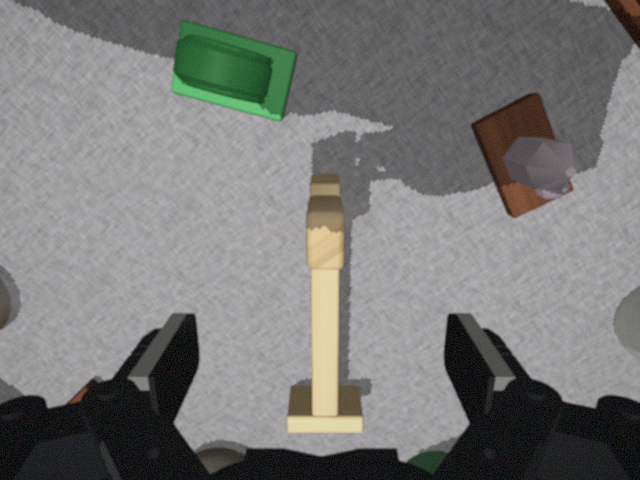

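Run:
```python
from h import *
o=down(np.radians(50.6));H=[488.5,195.2]
arm.line_to([*H,46],140,o)
print(arm.read_eef_pos().round(1),arm.read_ft_force().round(1))
arm.close_gripper(115)
print(arm.read_width(),arm.read_ft_force().round(1),arm.read_eef_pos().round(1))
arm.line_to([*H,110],100)
print(arm.read_ft_force().round(1),arm.read_torque().round(2),arm.read_width(),arm.read_clock())
w=arm.snapshot("scene");cv2.imwrite("pics/s9.png",w["color"])
```

```text
[489.  195.5  46.8] [ 0.3  0.6 -0.2]
20.82300307808603 [-0.4 -0.6  4. ] [488.7 195.3  46.2]
[-0.8 -0.  -1.7] [ 0.04  0.1  -0.03] 20.758893610819243 21.375
```

View pics/s9.png

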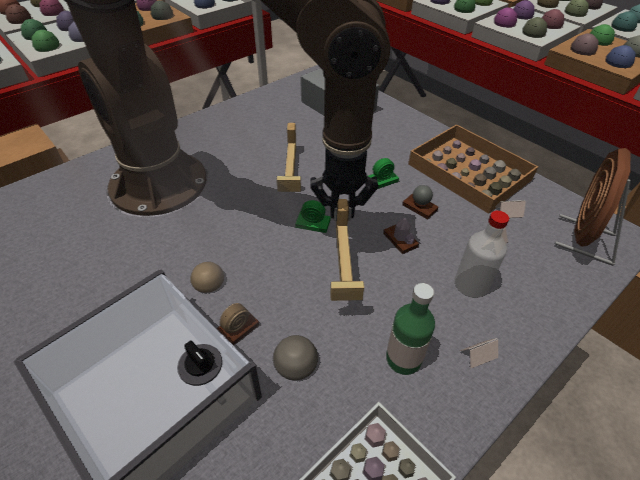

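Run:
```python
from h import *
o=down(np.radians(4.25))
arm.line_to(case(-300,-1,110),100,o)
arm.line_to(case(-300,-1,48.5),100)
print(arm.read_eef_pos().round(1),jaw(),arm.read_ft_force().round(1),arm.read_torque().round(2),arm.read_clock())
w=arm.snapshot("scene");cv2.imwrite("pics/s10.png",cv2.resize(w["color"][150:400,150:450],None,fx=2.4,fy=2.4,interpolation=cv2.INTER_CUBIC))
s=arm.snapshot("top");cv2.imwrite("pics/t10.png",s["color"])
```

```text
[486.3 150.9  48.8] (np.float64(4.261629314889354), np.float64(-0.9999998926077488)) [ 0.8 -0.2 -1.4] [ 0.02 -0.    0.02] 23.15
```

View pics/s10.png

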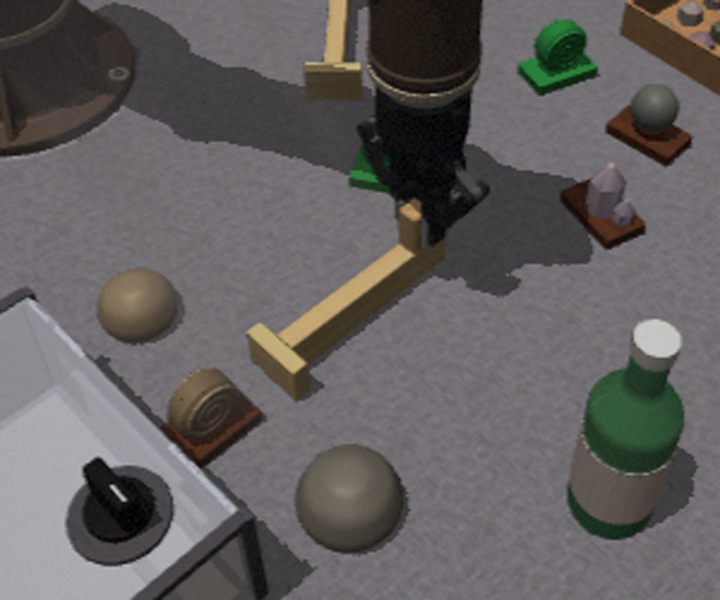

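View pics/t10.png

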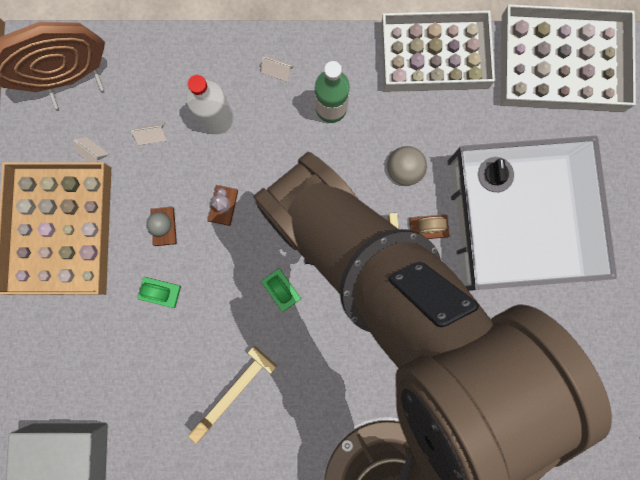

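Run:
```python
from h import *
arm.line_to(case(-225,-1,48.5),60)
print(arm.read_eef_pos().round(1),arm.read_ft_force().round(1),arm.read_torque().round(2),arm.read_clock())
w=arm.snapshot("scene");cv2.imwrite("pics/s11.png",cv2.resize(w["color"][200:400,150:400],None,fx=3,fy=3,interpolation=cv2.INTER_CUBIC))
s=arm.snapshot("top");cv2.imwrite("pics/t11.png",cv2.resize(s["color"][120:300,360:560],None,fx=3.3,fy=3.3,interpolation=cv2.INTER_CUBIC))
```

```text
[491.5  75.7  48.4] [-0.4 -0.4 -1.5] [ 0.11  0.01 -0.05] 24.65
```

View pics/s11.png

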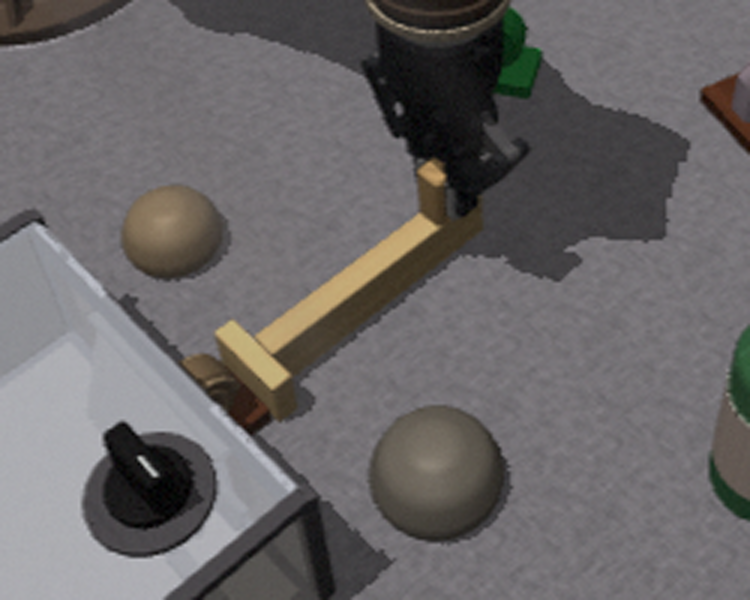

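View pics/t11.png

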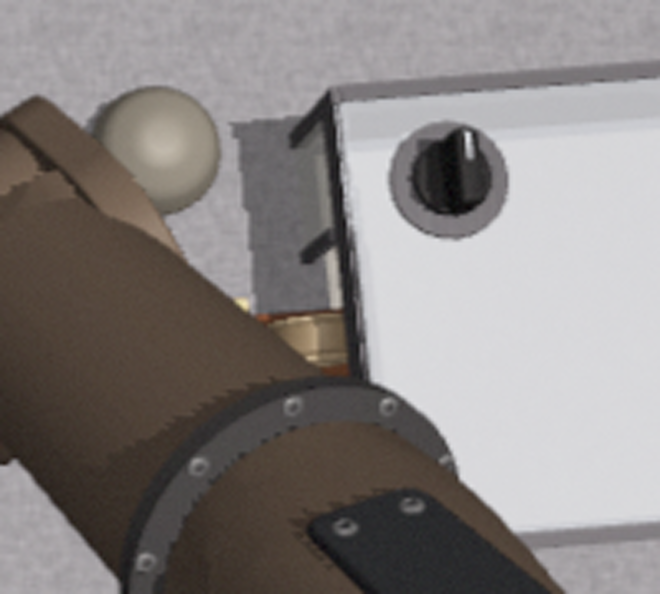

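Run:
```python
from h import *
for x in (-185,-150,-115):
    arm.line_to(case(x,-1,48.5),60)
    print(arm.read_eef_pos().round(1),arm.read_ft_force().round(1),arm.read_torque().round(2),arm.read_clock())
w=arm.snapshot("scene");cv2.imwrite("pics/s12.png",cv2.resize(w["color"][200:450,0:400],None,fx=2,fy=2,interpolation=cv2.INTER_CUBIC))
```

```text
[494.3  35.2  48.3] [ 0.5  0.8 -1.3] [ 0.01 -0.01  0.03] 25.5667
[497.    0.5  48.4] [ 0.6 -0.2 -0.8] [ 0.03 -0.04 -0.03] 26.3
[499.6 -34.4  48.4] [ 0.1 -0.1 -1.1] [ 0.04  0.03 -0.02] 27.0333
```

View pics/s12.png

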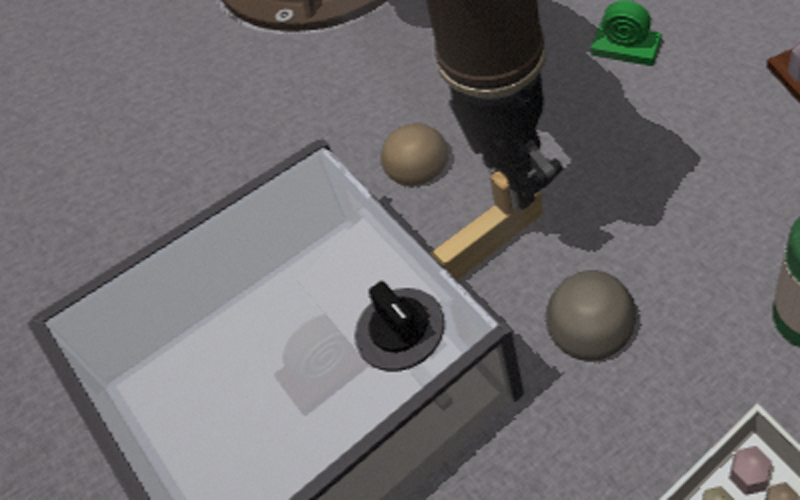

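Run:
```python
from h import *
arm.line_to(case(-82,-1,48.5),60)
print(arm.read_eef_pos().round(1),arm.read_ft_force().round(1),arm.read_torque().round(2))
arm.line_to(case(-130,-1,48.5),60)
arm.line_to(case(-245,-1,48.5),110)
print(arm.read_eef_pos().round(1),arm.read_ft_force().round(1),arm.read_torque().round(2),arm.read_clock())
w=arm.snapshot("scene");cv2.imwrite("pics/s13.png",cv2.resize(w["color"][200:450,0:400],None,fx=2,fy=2,interpolation=cv2.INTER_CUBIC))
s=arm.snapshot("top");cv2.imwrite("pics/t13.png",cv2.resize(s["color"][120:300,400:640],None,fx=3.3,fy=3.3,interpolation=cv2.INTER_CUBIC))
```

```text
[502.  -67.3  48.4] [-1.3  0.1 -2.2] [0.1  0.05 0.01]
[490.2  94.8  48.4] [ 0.5  0.4 -1.1] [ 0.08 -0.03  0.02] 29.925
```

View pics/s13.png

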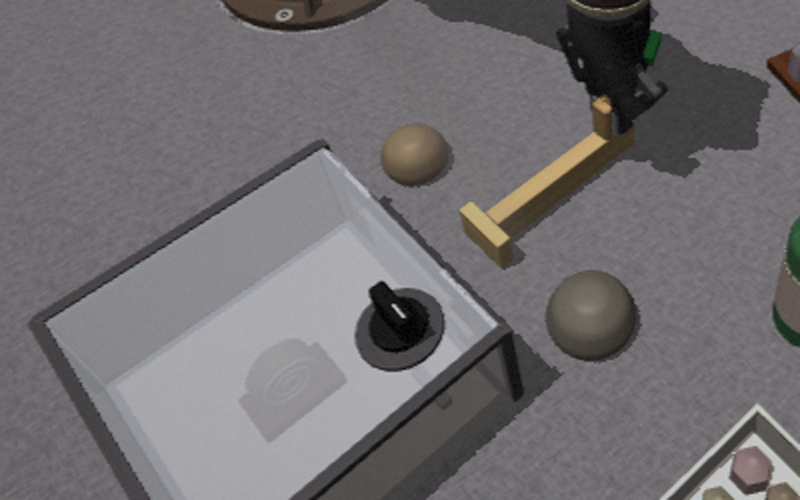

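View pics/t13.png

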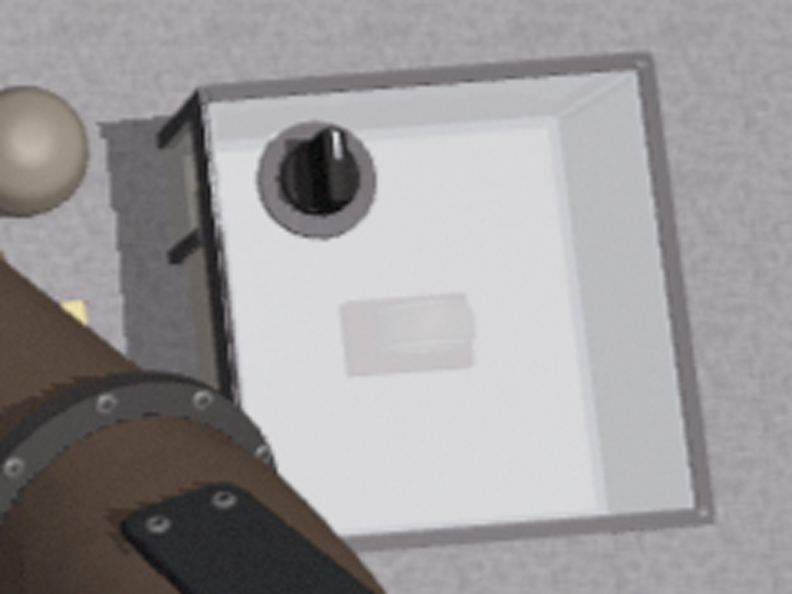

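Run:
```python
from h import *
arm.line_to(case(-245,-1,46.3),30)
print(arm.read_ft_force().round(1))
arm.let_go()
arm.line_to(case(-245,-1,170),150)
arm.line_to([400,150,250],250)
print(arm.read_eef_pos().round(1),arm.read_ft_force().round(1),arm.read_clock())
w=arm.snapshot("scene");cv2.imwrite("pics/s14.png",w["color"])
s=arm.snapshot("top");cv2.imwrite("pics/t14.png",s["color"])
# tilted look: tool leaning toward -y
x=np.array([0.1,-0.75,-0.66]);x/=np.linalg.norm(x);y=np.array([0.9973,0.074,0]);y-=x*(x@y);y/=np.linalg.norm(y);z=np.cross(x,y)
o=Rn.from_matrix(np.c_[x,y,z]).as_rotvec()
for p in ([500,100,220],[480,120,220],[470,160,250],[500,60,220]):
    q=arm.ik(p,o);print(p,None if q is None else np.round(q,2))
```

```text
[ 0.8 -0.8 -0.7]
[400.5 149.1 249.2] [ 1.3  0.5 -0.1] 32.5667
[500, 100, 220] [-0.44  0.58 -0.47  1.77  0.8   1.61 -1.13]
[480, 120, 220] [-0.48  0.58 -0.49  1.77  0.77  1.63 -1.17]
[470, 160, 250] [-0.52  0.58 -0.52  1.69  0.74  1.73 -1.17]
[500, 60, 220] [-0.4   0.54 -0.45  1.83  0.82  1.56 -1.11]
```

View pics/s14.png

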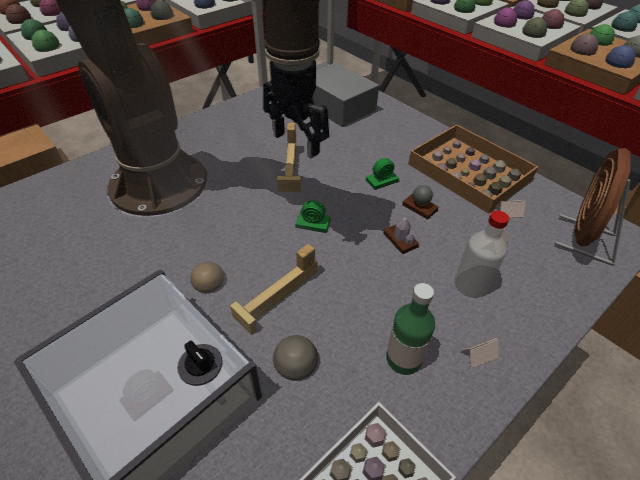

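View pics/t14.png

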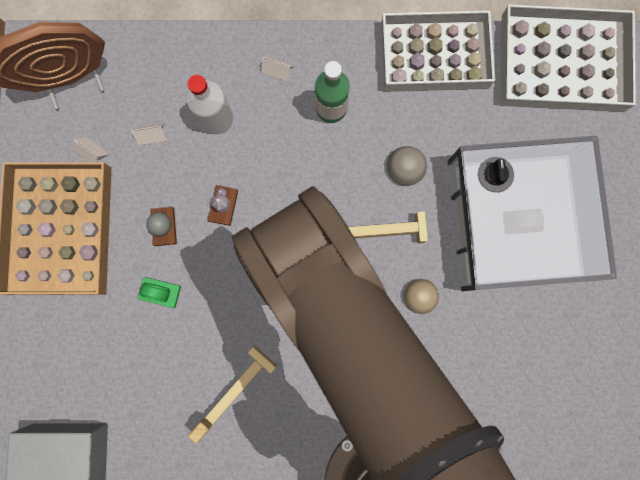

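Run:
```python
from h import *
x=np.array([0.1,-0.75,-0.66]);x/=np.linalg.norm(x);y=np.array([0.9973,0.074,0]);y-=x*(x@y);y/=np.linalg.norm(y);z=np.cross(x,y)
o=Rn.from_matrix(np.c_[x,y,z]).as_rotvec()
arm.move_ptp([480,120,240],o)
w=arm.snapshot("wrist");cv2.imwrite("pics/w15.png",w["color"])
print(arm.read_clock(), -np.array(w["R"]).T@w["t"])
print(proj(w,[case(0,52,0),case(0,52,78),case(0,-52,78),case(0,-52,0)]).round(0).tolist())
s=arm.snapshot("top")
print(arm.read_eef_pos())
```

```text
33.4083 [460.99911804 279.107672   272.34729513]
[[361.0, 165.0], [365.0, 225.0], [271.0, 226.0], [273.0, 165.0]]
[480.09639438 118.52655487 239.91402324]
```

View pics/w15.png

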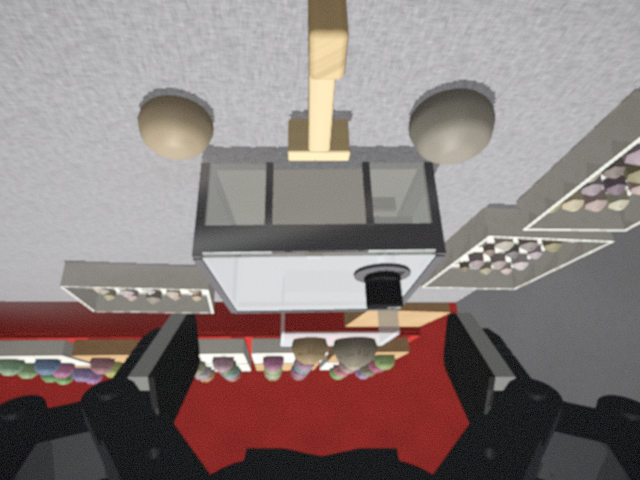

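Run:
```python
from h import *
s=arm.snapshot("top")
a=plane(s,np.array([(340,303),(466,293),(472,365),(347,376)])/3.3+[399.65,119.65],14)
for q in [a.mean(0),*a]: print(np.round(incase(q),1))
h=cv2.cvtColor(s["color"],cv2.COLOR_BGR2HSV)
m=cv2.inRange(h,(18,60,120),(32,255,255));m[:,:340]=0;m[255:]=0
ys,xs=np.nonzero(m);print(xs.max(),np.round(incase(plane(s,(xs.max(),ys[xs==xs.max()].mean()),40)[0]),1))
# displaced bystanders: difference vs. first picture
import pickle
s0=pickle.load(open("s0.pkl","rb"))["top"]["color"]
for n,(u0,u1,v0,v1) in dict(nod1=(380,435,140,192),water=(310,355,58,125),cola=(185,235,72,136),crystal=(205,240,183,228),orb=(143,180,203,249)).items():
    a0=cv2.cvtColor(s0[v0:v1,u0:u1],cv2.COLOR_BGR2GRAY).astype(np.float32);b0=cv2.cvtColor(s["color"][v0:v1,u0:u1],cv2.COLOR_BGR2GRAY).astype(np.float32)
    print(n,cv2.phaseCorrelate(a0,b0))
```

```text
[132.1  -3.9]
[93.6 18.4]
[171.7  18.7]
[170.1 -25.8]
[ 92.9 -26.8]
549 [222.5 386.2]
nod1 ((-0.046909909989231835, 0.008090380554971688), 0.9936547101279836)
water ((0.4712285479172671, 0.038878011296091586), 0.9919981761479083)
cola ((-0.044978236367079205, -0.01913722672190943), 1.0069342289865018)
crystal ((-0.7297156451823774, 0.8640971954380028), 0.4122517582810955)
orb ((-0.3921273684652533, 1.8806591212733075), 0.1490061695377032)
```

Run:
```python
from h import *
s=cv2.imread("pics/t14.png");S=arm.snapshot("top")
print("head",np.round(incase(plane(S,(427,228),40)[0]),1),arm.read_ft_force().round(1))
arm.job_done();print(arm.read_clock())
```

```text
head [-67.6  -6.6] [-1.  -0.5  0.6]
the job is handed in; nothing more can be done
the job is handed in; nothing more can be done
```

I handed the job in at about 34 s on the robot's clock, well inside the 72 s limit. No verdict was given, so the results below are my own checks.

**What I did**
- I turned the latch knob about 90° clockwise until it met its stop, where the moment rose to about 1 N m, and released it there.
- I lifted the ammonite by its disc and set it down squarely in front of the doorway.
- I pushed it through the flap with the block that started farthest from the base. Then I drew the block back out, laid it on the table and moved the arm clear.

**Last checks**
- **Ammonite:** it stands upright in the case, with its centre about 132 mm behind the doorway and 4 mm off the middle. The near end of its plinth is about 93 mm in.
- **Flap:** a tilted wrist picture shows the opaque flap filling the doorway, so it is shut.
- **Latch:** the knob bar still lies a quarter turn from locked.
- **Push block:** it lies on the table with its head face about 68 mm in front of the doorway.
- **Other things:** the grey rock and both bottles have not visibly moved, with picture shifts of half a pixel or less. The buff rock looks to be in the same place by eye.

**Checks that disagreed or failed**
- The shift comparison was unreliable for the crystal and the orb, probably because of the arm's shadow. By eye they are at their original pixels.
- One colour mask for the block head picked up the wrong spot, so I measured the head from the picture by hand instead.
- Early on, the views differed by 2–4 mm on the knob's position, but it turned with low side forces.

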